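Clip the lid onto the garlic keeper

ROBOT

A 7-joint arm with a two-finger parallel gripper is mounted at the origin on a cart in front of the work surface, level with it; the furniture and walls round the work are solid. World frame = base frame: x ahead of the robot, y to its left, z up, the work surface at z = 0. Lengths are in mm, angles in rad, forces in N, time in s.
With the tool pointing down it reaches from about 350 to 900 mm from the base axis. Payload 19.9 kg.
Tool frame: the origin (TCP) lies between the finger pads; the fingertips stand 14 mm ahead of it and the grasp point (between the pads) lies 5 mm behind it; z points along the fingers, y is the line along which they close (so a half turn about z gives the same grasp; the last joint's range is limited). The gripper opens to 85 mm and grips with 20 to 120 N. Pads are 22 mm wide; open, the fingers measure 114 mm over their backs; the gripper's body (76 mm by 85 mm) begins 54 mm behind the grasp point. The pads swing forward as they close: fully open they stand 13 mm farther back than shut.
Start: joints at [-1.302, 0.417, -0.01, 1.614, 0.005, 1.111, -0.053], TCP at [191.127, 595.041, 245.26] pointing down, gripper open.
Joint ranges: [-2.81, 2.81], [-0.39, 2.02], [-1.27, 1.25], [0.06, 2.57], [-1.19, 4.33], [0.19, 2], [-2.82, 2.82]. Speed limits (rad/s): [1.89, 1.89, 2.39, 2.39, 3.01, 3.01, 3.01].

INTERFACE

Orientations are given as a unit quaternion [x, y, z, w].
In Python, from cell import * gives the robot as it stands. The module is installed in compiled form; this text tells all that it offers.
- The arm moves only by the shell command python3 -m handwheel 'ROWS' [OPENING]. ROWS is JSON, a list of rows, each a list of 2 entries, a list of its own where there are three numbers: the shift along the tool's x, y, z as a fraction of full scale, then the turn, a rotation vector about the tool's x, y, z as a fraction of full scale. A call has 1 to 12 rows; each row is the pose to reach, as a shift and turn from the pose commanded when the call began, along the tool's axes at that moment; what a row does not reach only later rows make up. Full scale, the value 1, is 0.1 m for a shift and pi/2 rad for a turn. A row lasts 1/8 s, in which the tool goes at most 62.5 mm and 10.7 degrees, less where a joint would pass 70% of its speed; a pose out of reach is approached as far as the arm can. A call with a number of a shift or a turn outside -1 to 1 is refused whole. A call with a gripper value outside its range is refused whole. OPENING is the closure, from 0 (fully open) to 1 (shut), set as the call begins (- or left out, the last holds). The fingers move at their own pace and stop on an object; the grip force is fixed at half the most. Time passes only in rows, so rows that repeat a pose let the fingers close. It gives the time, the measured TCP pose, the force, the opening and the grip force at its end, in the units of the state.
- get_state(): the state, without advancing time (a new reading comes with each control period).
- get_image(name): name is "scene" or "top" or "wrist"; returns a dict with "pixels" (480x640x3 uint8, red, green, blue), "z_map" (480x640 float32, mm along the optical axis (not along the pixel's ray), 0 where there is no reading), "K" (3x3 intrinsics, pixels), "position" and "attitude" of the camera in the world. Camera axes: x right, y down, z forward; pixel columns grow to the right and rows downward; lengths in mm; the calibration is good to about 2 mm. A picture is of the moment at which its call begins.
- job_done(): hands the job in; it is judged then, once.
The state is a dict: "clock": time; "joint_positions": joint angles; "joint_velocities": joint speeds; "joint_torque": joint torques, N m; "ee_pos": TCP position; "tool_rot": TCP orientation; "force": force on the tool from outside, world axes, zero at the start; "torque": the same for the moment, N m; "width": finger opening in mm; "grip_force": force on a finger pad.
Only numpy, scipy, OpenCV 4.12 (cv2) and the standard library are available. Lean on these libraries where they do the work, as an engineer would, in place of code of your own. Each camera call takes 0.05 s, during which the arm holds its last target. There are 200 camera calls.

TASK

Close the garlic keeper: pick up its wooden lid by the handle, carry it level to the white box on the tray and press it straight down until both orange snap hooks have clicked over it, one at each end, then let go. Press gently and stop as soon as it is home, without ramming it, and leave the other things on the worktop where they are.

Things in the scene. Friction and masses are not known exactly. Their poses are not given: they have to be found in the camera images.
- lid: loose wooden lid, 82 mm (x) by 126 mm (y), 0.1 to 0.2 kg, flat on the worktop at first, z up; a half turn about z changes nothing. Origin: centre of its underside, the bottom of a black rounded sealing bead (60 x 96 mm, 8 mm thick) below a 6 mm plate; the plate lies 9 to 15 mm above the origin
- lid_grip (a point): where to take the lid: in its upright wooden handle, 16 mm thick along the lid's x, 44 mm long along y, reaching from 15 to 60 mm above the lid's origin; this point is on the lid's z axis, 44 mm above its origin. One can also press on the bare plate at either end of the handle, 44 mm from the middle along y
- tray: fixed dark wooden tray, 130 mm (x) by 200 mm (y) by 10 mm; origin at the centre of its underside, on the worktop. The keeper stands fixed on its middle, same axes: a white box (82 x 118 mm outside, mouth 64 x 100 mm) with garlic in it. Its white shell with hooks and seal telescopes on a grey inner sleeve, stiffly set to another height each time, not measured: h = 0 to 20 mm
- lid_home (a point): fixed to the tray, 72.5 mm above its origin: where the lid's origin will be when clicked home, if h = 0; truly h (0 to 20 mm) higher. The lid's y goes along the tray's y; its bead enters the mouth with 2 mm play a side. The hard rim stops the lid's origin 1.5 mm below home. Pressing lid on keeper with more than 40 N is ramming
- hook_a_place (a point): fixed to the tray: underside of the nose of the orange snap hook at the tray's +y end, if h = 0 (truly h, up to 20 mm, higher); 66.5 mm from the middle, 86.5 mm up. The hook is 24 mm wide, its nose reaches 4 mm over the lid's end; its sloping top flares up to 19 mm above its underside, so the lid's edge meets it at most 25 mm above home
- hook_b_place (a point): the same for the hook at the tray's -y end. Pushing both hooks apart takes about 6 to 15 N in all, half of that for one end. Sometimes one end clicks first and leaves the lid tilted by up to 0.1 rad in its y direction; then the high end must be pressed down too. The force drops at a click and rises steeply at the hard rim 1.5 mm below
- hook_a (a joint): outward bend of the snap hook at the tray's +y end, rad: 0 at rest and when clicked over the lid, about 0.07 while the lid's edge is passing it
- hook_b (a joint): the same for the hook at the tray's -y end
- seal (a joint): how far the black soft seal inside the rim is pressed down, m: 0 when free or when the lid only lies on it, about 0.002 when both hooks hold the lid down, 0.0035 at the hard rim. It pushes back with 2 N plus 1.2 N per mm
- tea_mug: bystander: cream mug with a handle, 101 mm high, origin at the centre of its underside; leave it
- tomato: bystander: tomato, 65 mm, origin at the centre of its underside; leave it
- teaspoon: bystander: steel teaspoon, 138 mm, lying flat, origin under its middle; leave it
- onion: bystander: red onion, 82 mm, origin at the centre of its underside; leave it
- lemon_loose: bystander: lemon, 75 x 58 mm, origin at the centre of its underside; leave it
- pepper_mill: bystander: dark wooden pepper mill, 170 mm high, origin at the centre of its underside; leave it
Mind the look-alikes: they are no part of the job. Of the things like the lid, leave any that is turquoise; of the rest the larger one is meant.

How it is judged:
By the outcome, as a careful person would: the job done as asked, in the order asked, and still so for the second after the job is handed in, with the robot touching nothing.
It also fails if it takes over 48 s, if anything falls off the work surface, if the arm or the gripper's body presses on something with over 40 N, if the wrist force passes 120 N, or if a joint passes its speed limit or range.

## Working session

There is one attempt and no reset: what is moved stays moved. The work goes in short steps, Python scripts to look and compute and a shell command to move; the robot and the scene stay as the last step left them, time stands still between calls to the robot, and variables do not carry over. Pictures are saved under pics/ and viewed, at most 10 in all, crops included, and the job is handed in when it is done.

```bash
mkdir -p pics; cat > h.py <<'E'
from cell import *
import numpy as np, cv2
from scipy.spatial.transform import Rotation as R
def cam(n):
    d=get_image(n); d["R"]=R.from_quat(d["attitude"]).as_matrix() if np.size(d["attitude"])==4 else np.array(d["attitude"]); d["p"]=np.array(d["position"],float); d["K"]=np.array(d["K"]); return d
def save(d,f): cv2.imwrite(f,d["pixels"][...,::-1])
def ray(d,u,v): return d["R"]@np.linalg.solve(d["K"],[u,v,1.])
def plane(d,u,v,z): r=ray(d,u,v); return d["p"]+r*(z-d["p"][2])/r[2]
def depth(d,u,v): return d["p"]+ray(d,u,v)*d["z_map"][int(v),int(u)]
def cloud(d):
    v,u=np.mgrid[:480,:640]; P=np.linalg.solve(d["K"],np.stack([u.ravel(),v.ravel(),np.ones(u.size)]))*d["z_map"].ravel()
    return (d["R"]@P).T.reshape(480,640,3)+d["p"]
E
python3 - <<'E'
from h import *
s=get_state();print(s)
for n in("scene","top"):
    d=cam(n);save(d,f"pics/{n}1.png");print(n,d["p"],d["attitude"],d["K"].tolist())
    np.savez(f"{n}1.npz",**{k:d[k] for k in("pixels","z_map","K","p","R")})
E
```

```text
{'clock': 0.0, 'joint_positions': array([-1.30151674,  0.41800575, -0.01031894,  1.61416228,  0.0047146 ,
        1.11073308, -0.05297244]), 'joint_velocities': array([ 1.16569635e-03, -2.17121512e-05,  5.10996677e-04,  3.81556598e-04,
       -7.96954288e-04,  5.38985899e-04, -1.64892737e-03]), 'joint_torque': array([ 5.91700973e-04, -8.64464593e+01,  6.79069106e-01, -4.34903383e+01,
        1.90357893e-02,  7.53727800e-03, -5.58661759e-05]), 'ee_pos': array([191.02666778, 594.73783755, 244.64536978]), 'tool_rot': array([ 1.54737107e-01,  9.87955472e-01, -6.40489250e-04, -4.92690575e-05]), 'force': array([ 1.06000317,  0.65208354, -0.46166147]), 'torque': array([0.04461975, 0.01523374, 0.04497801]), 'grip_force': 0.0, 'width': 85.67342269957304}
scene [ -73.91278387 -831.27590426 1473.76244453] [ 0.90024527 -0.27870565  0.09236165 -0.32148242] [[570.474114272271, 0.0, 329.29089103381693], [0.0, 570.474114272271, 246.32957533803796], [0.0, 0.0, 1.0]]
top [ 506.20285168  100.36332578 1374.09626793] [-0.70491503  0.70920498 -0.00792223  0.00776769] [[456.0961839447836, 0.0, 319.90090682763724], [0.0, 456.0961839447836, 243.4259462533536], [0.0, 0.0, 1.0]]
```

View pics/scene1.png

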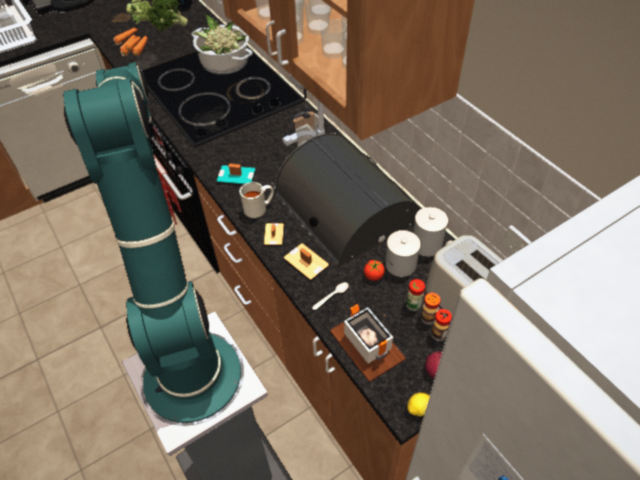

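View pics/top1.png

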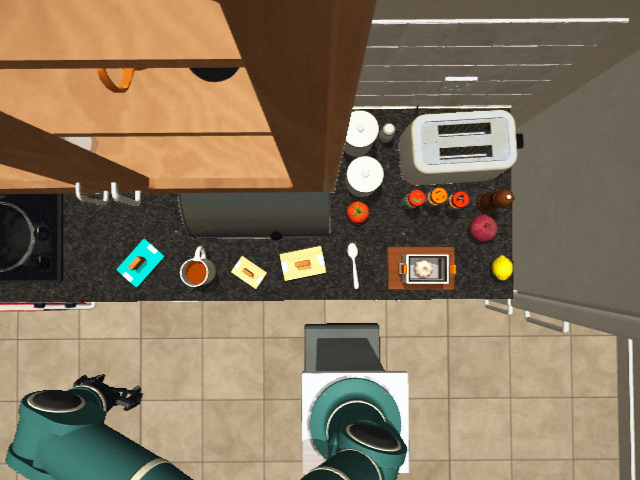

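Candidates for the lid (top view): turquoise one at (140,263), which is excluded; small yellow one at (249,271); larger yellow one at (303,263). I choose the larger one at (303,263), seen in the scene view at (306,260). The keeper is at (425,268) with hooks at about (402,268) and (452,268).

```bash
python3 - <<'E'
from h import *
def load(n):
    z=np.load(n+"1.npz");return {k:z[k] for k in z}
for n in("top","scene"):
    d=load(n);C=cloud(d);px=d["pixels"];hsv=cv2.cvtColor(px,cv2.COLOR_RGB2HSV)
    if n=="top":
        im=cv2.resize(px[225:305,215:475],None,fx=3,fy=3,interpolation=cv2.INTER_CUBIC);cv2.imwrite("pics/crop_top.png",im[...,::-1])
    reg=(C[...,0]>350)&(C[...,0]<700)&(C[...,1]<400)&(C[...,1]>-350)&(C[...,2]<120)&(d["z_map"]>0)
    # pale wood plates
    m=((hsv[...,0]>12)&(hsv[...,0]<32)&(hsv[...,2]>170)&(hsv[...,1]>40)&(hsv[...,1]<190)&reg).astype(np.uint8)
    for name,mm in(("pale",m),("orange",((hsv[...,0]>5)&(hsv[...,0]<22)&(hsv[...,1]>190)&(hsv[...,2]>150)&reg).astype(np.uint8)),("tray",((hsv[...,0]<16)&(hsv[...,1]>120)&(hsv[...,2]<150)&(hsv[...,2]>50)&reg).astype(np.uint8))):
        k,l,st,ce=cv2.connectedComponentsWithStats(mm)
        for i in range(1,k):
            if st[i,4]<(8 if name=="orange" else 60):continue
            P=C[l==i];c=max(cv2.findContours((l==i).astype(np.uint8),0,1)[0],key=len)
            zz=np.median(P[:,2]);W=np.array([plane(d,*q[0],zz)[:2] for q in c],np.float32)
            print(n,name,st[i,4],ce[i].round(1),"med",np.median(P,0).round(1),"z5-95",np.percentile(P[:,2],[5,95]).round(1),"rect",[np.round(a,1) for a in cv2.minAreaRect(W)])
    for nm,z0,z1,x0,x1,y0,y1 in(("handle",35,75,430,600,20,200),("bin",40,400,400,900,20,350),("box",60,140,400,600,-330,-150),("mug",20,140,350,600,300,500)):
        q=(C[...,2]>z0)&(C[...,2]<z1)&(C[...,0]>x0)&(C[...,0]<x1)&(C[...,1]>y0)&(C[...,1]<y1)
        if q.any():print(n,nm,q.sum(),np.percentile(C[q],[1,50,99],axis=0).round(0).tolist())
E
```

```text
top pale 1023 [302.4 262.9] med [478.7 153.4  15.2] z5-95 [10.1 55.8] rect [array([478.7, 152.2]), array([ 81.2, 127. ]), np.float64(11.3)]
top pale 525 [248.4 272. ] med [452.6 312.8  10.9] z5-95 [ 5.2 40.6] rect [array([452.7, 314. ]), array([91.2, 59.5]), np.float64(56.0)]
top pale 141 [424.  268.6] med [ 459.6 -200.2   54.2] z5-95 [44.2 65.7] rect [array([ 462.8, -199.5]), array([46.5, 49.4]), np.float64(17.9)]
top orange 189 [438.8 195.1] med [ 667.4 -232.4  106.1] z5-95 [101.  110.3] rect [array([ 666.7, -232.1]), array([43.3, 41.6]), np.float64(44.4)]
top orange 92 [460.3 199.6] med [ 652.8 -289.6  106.6] z5-95 [101.3 110.5] rect [array([ 655.8, -292.4]), array([37.3, 37.6]), np.float64(44.5)]
top orange 29 [417.4 199.2] med [ 656.6 -174.1  106.2] z5-95 [103.1 108.9] rect [array([ 655.1, -171.3]), array([27.9, 14. ]), np.float64(89.7)]
top orange 197 [357.9 210.1] med [632.7 -11.   49.1] z5-95 [40.1 55.3] rect [array([630.8, -12.9]), array([53.5, 49.5]), np.float64(44.6)]
top orange 10 [394.6 250.7] med [ 513.9 -123.7   11.1] z5-95 [ 8.3 14.7] rect [array([ 513.1, -123.8]), ar
[... 3880 characters left out ...]
 16.4] rect [array([ 462.1, -200.3]), array([202.6, 131.9]), np.float64(89.7)]
scene tray 60 [436.4 330.2] med [ 638.1 -296.2   52.3] z5-95 [29.4 66.1] rect [array([ 635.5, -296.3]), array([25.8, 32.2]), np.float64(20.7)]
scene tray 60 [381.8 349.4] med [ 460.8 -267.6   79.8] z5-95 [ 54.8 101.2] rect [array([ 460.7, -267.3]), array([38.2, 17.9]), np.float64(40.0)]
scene handle 433 [[469.0, 72.0, 36.0], [565.0, 135.0, 57.0], [597.0, 197.0, 74.0]]
scene bin 8061 [[478.0, 34.0, 43.0], [673.0, 165.0, 146.0], [860.0, 345.0, 186.0]]
scene box 841 [[421.0, -270.0, 60.0], [459.0, -215.0, 86.0], [504.0, -150.0, 119.0]]
scene mug 1801 [[419.0, 302.0, 21.0], [561.0, 422.0, 75.0], [599.0, 492.0, 126.0]]
```

View pics/crop_top.png

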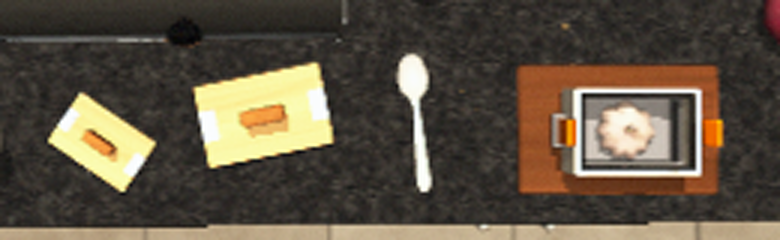

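The crop confirms it: the middle plate at (263,118), with its brown handle, is the larger yellow lid. The small one is at (100,143), and the box mouth is at (640,132). Lid centre is (479,153) at +11°, plate 81x127, top z≈15, handle top ≈56–60. Tray centre is (462.5,-200.4) at -0.3°, and the hook tops near z 118 put h at about 13.

```bash
cat >> h.py <<'E'
def go(x,y,z,yaw,s=None):
    "shift and turn (in full scales) for TCP at x,y,z, tool down with closing line at yaw deg"
    s=s or get_state();q=R.from_quat(s["tool_rot"]);c,n=np.cos(np.radians(yaw)),np.sin(np.radians(yaw));best=None
    for k in(1,-1):
        T=R.from_matrix(np.array([[-n*k,c*k,0],[c*k,n*k,0],[0,0,-1.]]).round(9))
        v=(q.inv()*T).as_rotvec()
        if best is None or np.linalg.norm(v)<np.linalg.norm(best):best=v
    print("shift",(q.inv().apply(np.array([x,y,z])-s["ee_pos"])/100).round(3),"turn",(best/(np.pi/2)).round(3),"ee",s["ee_pos"].round(1),"t",round(s["clock"],2))
E
python3 -c "
from h import *
go(479,153,245,11.3)"
python3 -m handwheel '[[[-0.2,-0.2,0],[0,0,0.11]],[[-0.4,-0.4,0],[0,0,0.22]],[[-0.6,-0.6,0],[0,0,0.33]],[[-0.8,-0.7,0],[0,0,0.45]],[[-1,-0.8,0],[0,0,0.56]],[[-1,-0.8,0],[0,0,0.67]]]' 0.5
python3 -c "
from h import *
go(479,153,245,11.3);print(get_state()['joint_positions'])"
```

```text
shift [-4.092e+00 -3.325e+00  1.000e-03] turn [-0.001  0.     0.677] ee [191.1 594.8 244.7] t 0.1
clock: 0.85
ee_pos: [263.2, 487.0, 245.2]
tool_rot: [0.633, 0.774, -0.0, 0.0]
force: [-0.6, 1.5, 0.1]
width: 43.0
grip_force: 0.0
shift [-3.701  1.453  0.005] turn [0.    0.    0.001] ee [263.2 487.  245.2] t 0.85
[-1.30788751  0.29313202  0.21394942  1.80012596 -0.07000581  1.0561844
 -0.86883572]
```

```bash
python3 -m handwheel '[[[-0.5,0.2,0],[0,0,0]],[[-1,0.4,0],[0,0,0]]]'
python3 -m handwheel '[[[-0.5,0.2,0],[0,0,0]],[[-1,0.4,0],[0,0,0]]]'
python3 -m handwheel '[[[-0.5,0.2,0],[0,0,0]],[[-1,0.4,0],[0,0,0]]]'
python3 -c "
from h import *
go(479,153,245,11.3);print(get_state()['joint_positions'])"
```

```text
clock: 1.1
ee_pos: [322.0, 397.5, 244.9]
tool_rot: [0.63, 0.777, -0.0, 0.0]
force: [0.9, -0.1, 0.7]
width: 42.9
grip_force: 0.0
clock: 1.35
ee_pos: [382.0, 307.5, 245.2]
tool_rot: [0.63, 0.777, -0.0, -0.0]
force: [-0.3, 1.3, 0.3]
width: 42.8
grip_force: 0.0
clock: 1.6
ee_pos: [441.7, 217.9, 245.3]
tool_rot: [0.63, 0.777, 0.0, -0.0]
force: [1.0, 0.4, -0.8]
width: 42.9
grip_force: 0.0
shift [-0.712  0.231  0.003] turn [-0.    -0.     0.007] ee [441.7 217.9 245.3] t 1.6
[-0.88979152  0.18739534  0.41632419  1.94736909 -0.08836994  1.02426718
 -0.22616354]
```

```bash
python3 -m handwheel '[[[-0.4,0.1,0],[0,0,0]],[[-0.71,0.23,0.3],[0,0,0]],[[-0.71,0.23,0.6],[0,0,0]]]'
python3 - <<'E'
from h import *
d=cam("wrist");save(d,"pics/w1.png");C=cloud(d);print(d["p"],d["R"].round(3).tolist(),get_state()["ee_pos"])
hsv=cv2.cvtColor(d["pixels"],cv2.COLOR_RGB2HSV)
near=(np.hypot(C[...,0]-479,C[...,1]-153)<90)&(d["z_map"]>0)
for nm,a,b in(("plate",8,22),("handle",50,70)):
    q=near&(C[...,2]>a)&(C[...,2]<b)
    if nm=="plate": q&=(hsv[...,2]>150)
    else: q&=np.hypot(C[...,0]-479,C[...,1]-153)<40
    z=np.median(C[q][:,2]);c=max(cv2.findContours(q.astype(np.uint8),0,1)[0],key=cv2.contourArea)
    W=np.array([plane(d,*p[0],z)[:2] for p in c],np.float32)
    print(nm,q.sum(),z,cv2.minAreaRect(W))
q=(C[...,0]>520)&(C[...,2]>20);print(q.sum(),np.percentile(C[q],[0.5,50,99],axis=0).round(0).tolist() if q.any() else 0)
go(479,153,39,11.3)
E
```

```text
clock: 1.98
ee_pos: [479.4, 152.4, 184.6]
tool_rot: [0.631, 0.775, 0.0, 0.001]
force: [0.5, 0.5, -0.5]
width: 42.5
grip_force: 0.0
[465.80704479 219.95904469 313.51992931] [[0.979, 0.195, 0.056], [0.203, -0.943, -0.264], [0.001, 0.27, -0.963]] [477.05517854 153.08095368 181.03664299]
plate 12879 15.378894950425092 ((480.2312316894531, 154.77484130859375), (81.31654357910156, 124.94110870361328), 11.056595802307129)
handle 1294 59.85581986602355 ((480.1252136230469, 155.7543487548828), (15.630404472351074, 43.67390441894531), 11.304125785827637)
94900 [[521.0, -19.0, 21.0], [586.0, 189.0, 118.0], [648.0, 317.0, 261.0]]
shift [-0.003  0.025  1.42 ] turn [-0.003  0.001  0.005] ee [477.1 153.1 181. ] t 2.02
```

View pics/w1.png

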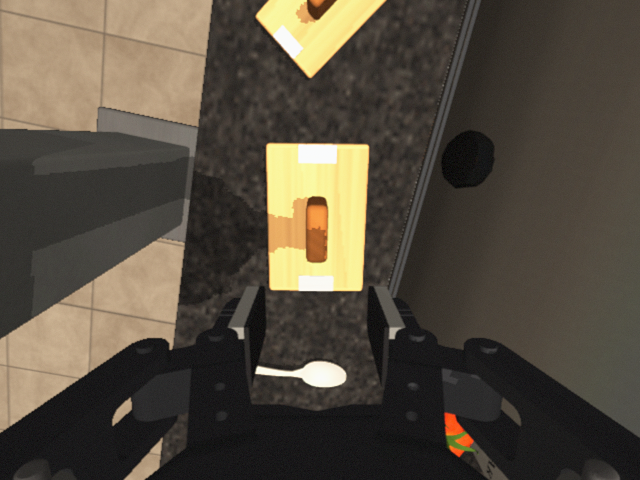

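Wrist view: larger lid with its handle at (317,230), parallel to the fingers. The bin lip is clear, about 35 mm to its right. Plate top z 15.4 and handle top 59.9 agree with the text.

```bash
python3 -c "
from h import *
go(480,155,39,11.2)"
python3 -m handwheel '[[[0.02,0.03,0.4],[0,0,0]],[[0.02,0.03,0.7],[0,0,0]],[[0.02,0.03,0.9],[0,0,0]],[[0.02,0.03,0.9],[0,0,0]]]'
python3 -c "
from h import *
go(480,155,39,11.2)"
```

```text
shift [0.015 0.038 1.42 ] turn [-0.003  0.001  0.006] ee [477.1 153.1 181. ] t 2.02
clock: 2.52
ee_pos: [480.1, 157.3, 94.7]
tool_rot: [0.63, 0.777, -0.001, -0.0]
force: [-0.5, 0.2, 0.5]
width: 42.6
grip_force: 0.0
shift [-0.022 -0.004  0.557] turn [-0.002  0.     0.008] ee [480.1 157.3  94.7] t 2.52
```

```bash
python3 -m handwheel '[[[-0.02,0,0.3],[0,0,0.008]],[[-0.02,0,0.5],[0,0,0.008]],[[-0.02,0,0.56],[0,0,0.008]],[[-0.02,0,0.56],[0,0,0.008]]]'
python3 -m handwheel '[[[0,0,0],[0,0,0]],[[0,0,0],[0,0,0]],[[0,0,0],[0,0,0]],[[0,0,0],[0,0,0]]]' 1
python3 -c "
from h import *
go(480,155,39,11.2)"
```

```text
clock: 3.02
ee_pos: [481.5, 155.6, 40.1]
tool_rot: [0.635, 0.773, 0.0, 0.0]
force: [0.6, 0.4, 0.5]
width: 42.7
grip_force: 0.0
clock: 3.52
ee_pos: [481.6, 155.6, 40.2]
tool_rot: [0.635, 0.773, 0.001, 0.0]
force: [-2.0, -0.2, 9.3]
width: 15.4
grip_force: 58.3
shift [-0.003 -0.017  0.012] turn [ 0.001 -0.    -0.   ] ee [481.6 155.6  40.2] t 3.52
```

```bash
python3 -m handwheel '[[[0,0,-0.2],[0,0,0]],[[0,0,-0.5],[0,0,0]],[[0,0,-0.8],[0,0,0]],[[0,0,-1],[0,0,0]],[[0,0,-1],[0,0,0]]]'
python3 -c "
from h import *
s=get_state();print(s['width'],s['force']);go(462.5,-200.4,205,-.3)"
```

```text
clock: 4.15
ee_pos: [481.8, 155.7, 140.7]
tool_rot: [0.635, 0.773, 0.001, 0.0]
force: [-1.1, -0.0, -2.0]
width: 15.4
grip_force: 59.0
15.382698742979906 [-1.07020895 -0.00422793 -1.96004858]
shift [-3.456 -0.878 -0.649] turn [ 0.002 -0.001  0.128] ee [481.8 155.7 140.7] t 4.15
```

```bash
python3 -m handwheel '[[[-0.3,-0.08,-0.2],[0,0,0.04]],[[-0.6,-0.16,-0.45],[0,0,0.09]],[[-1,-0.26,-0.65],[0,0,0.128]],[[-1,-0.26,-0.65],[0,0,0.128]]]'
python3 -c "
from h import *
s=get_state();go(462.5,-200.4,205,-.3);print(s['joint_positions'])"
```

```text
clock: 4.65
ee_pos: [475.3, 49.7, 204.9]
tool_rot: [0.711, 0.703, 0.001, 0.0]
force: [0.6, 1.3, -2.5]
width: 15.3
grip_force: 59.0
shift [-2.502e+00 -1.000e-01 -1.000e-03] turn [ 0.001 -0.    -0.004] ee [475.3  49.7 204.9] t 4.65
[-0.66730129  0.22507191  0.56777274  2.02773593 -0.15065658  0.92716642
 -0.0311769 ]
```

```bash
python3 -m handwheel '[[[-0.4,-0.02,0],[0,0,0]],[[-0.8,-0.04,0],[0,0,0]],[[-1,-0.05,0],[0,0,0]],[[-1,-0.05,0],[0,0,0]]]'
python3 - <<'E'
from h import *
d=cam("wrist");save(d,"pics/w2.png");np.savez("w2.npz",**{k:d[k] for k in("pixels","z_map","K","p","R")})
C=cloud(d);go(462.5,-200.4,205,-.3)
hsv=cv2.cvtColor(d["pixels"],cv2.COLOR_RGB2HSV)
m=((hsv[...,0]>5)&(hsv[...,0]<20)&(hsv[...,1]>190)&(hsv[...,2]>110)&(C[...,2]>60)&(C[...,2]<130)&(C[...,1]<-100)&(C[...,0]<520)).astype(np.uint8)
k,l,st,ce=cv2.connectedComponentsWithStats(m)
for i in range(1,k):
    if st[i,4]>20:print("orange",ce[i].round(),st[i,4],np.percentile(C[l==i],[2,50,98],axis=0).round(1).tolist())
w=(hsv[...,1]<40)&(hsv[...,2]>150)&(C[...,2]>60)&(C[...,2]<130)&(C[...,1]<-120)&(C[...,0]<520)
if w.any():print("white",w.sum(),np.percentile(C[w],[1,50,90,99],axis=0).round(1).tolist())
q=(np.abs(C[...,2]-183)<25)&(hsv[...,2]>150)&(d["z_map"]>0);print("lidplate",q.sum(),np.percentile(C[q],[1,50,99],axis=0).round(1).tolist() if q.any() else 0)
E
```

```text
clock: 5.15
ee_pos: [469.1, -48.6, 203.5]
tool_rot: [0.71, 0.704, -0.001, -0.0]
force: [-0.9, 0.1, -0.9]
width: 15.2
grip_force: 59.0
shift [-1.529 -0.058 -0.014] turn [-0.001  0.    -0.001] ee [469.2 -47.5 203.6] t 5.2
lidplate 27285 [[429.9, -106.6, 176.6], [469.8, -16.3, 178.5], [509.6, 13.1, 180.1]]
```

View pics/w2.png

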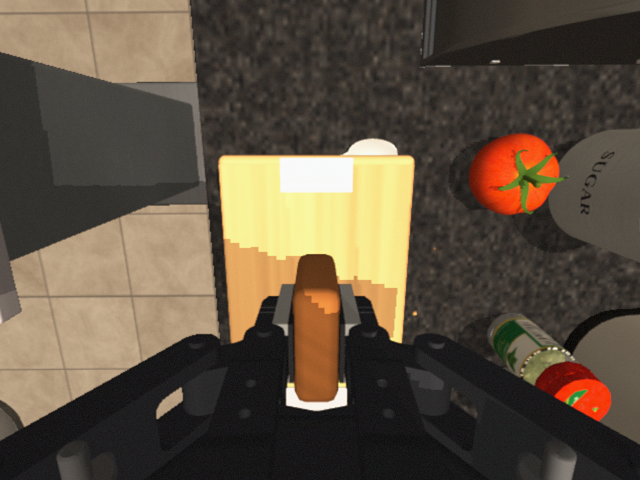

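Wrist view: the lid hangs level in the fingers, its +y plate edge at row 158 spanning columns 220–413. The box is hidden beneath it. Next I measure the lid's pose in the hand and the rim height from the stored views.

```bash
python3 - <<'E'
from h import *
def load(n):
    z=np.load(n+".npz");return {k:z[k] for k in z}
d=load("w2");C=cloud(d);hsv=cv2.cvtColor(d["pixels"],cv2.COLOR_RGB2HSV)
q=(np.abs(C[...,2]-178)<10)&(hsv[...,2]>120)&(d["z_map"]>0)
q=cv2.morphologyEx(q.astype(np.uint8),cv2.MORPH_OPEN,np.ones((5,5)))>0
P=C[q];A=np.c_[P[:,:2]-[469,-20],np.ones(len(P))];print("plane slopes",np.linalg.lstsq(A,P[:,2],rcond=None)[0])
e=[]
for u in range(235,400,5):
    v=np.where(q[:,u])[0].min(); e.append(plane(d,u,v,178.5)[:2])
e=np.array(e);f=np.polyfit(e[:,0],e[:,1],1);print("edge y@469",np.polyval(f,469),"yaw",np.degrees(np.arctan(f[0])))
for side in(min,max):
    g=np.array([plane(d,side(np.where(q[v])[0]),v,178.5)[:2] for v in range(170,260,5)]);f=np.polyfit(g[:,1],g[:,0],1);print("side",np.polyval(f,-47.5),np.degrees(-np.arctan(f[0])))
for n in("top1","scene1"):
    d=load(n);C=cloud(d);hsv=cv2.cvtColor(d["pixels"],cv2.COLOR_RGB2HSV)
    w=(hsv[...,1]<60)&(hsv[...,2]>160)&(C[...,2]>75)&(C[...,2]<125)&(np.abs(C[...,0]-462)<60)&(np.abs(C[...,1]+200)<75)
    P=C[w];print(n,len(P),np.percentile(P[:,2],[5,25,50,75,90,97]).round(1))
    m=w&(np.abs(C[...,2]-np.percentile(P[:,2],60))<6);v,u=np.where(m)
    z=np.median(C[m][:,2]);W=np.array([plane(d,a,b,z)[:2] for a,b in zip(u,v)],np.float32);print(z,cv2.minAreaRect(W))
    o=(hsv[...,0]<22)&(hsv[...,1]>150)&(C[...,2]>90)&(C[...,2]<130)&(np.abs(C[...,0]-462)<60)&(np.abs(C[...,1]+200)<90)
    for s in(1,-1):
        p=C[o&(s*(C[...,1]+200)>0)];print(n,s,len(p),p[:,2].max().round(1),np.percentile(p[:,2],[50,80,90]).round(1),p.mean(0).round(1))
# two-view triangulation of hook centroids
pts={"a":((405.1,268.7),(354.5,308.8)),"b":((451.9,268.1),(382.1,343.5))}
E
```

```text
plane slopes [-6.78649646e-04 -2.61361565e-03  1.78512448e+02]
edge y@469 13.604663246881806 yaw -0.4107437572779982
side 429.36835906195904 -0.4671141900103164
side 509.62482435756107 -0.5846742635109462
top1 197 [86.8 89.7 91.7 93.4 95.  96.6]
91.75899171068284 ((461.0213317871094, -199.02793884277344), (115.56180572509766, 78.56986236572266), 89.65172576904297)
top1 1 35 121.8 [108.9 117.1 118.7] [ 462.9 -133.8  109. ]
top1 -1 53 122.5 [110.7 115.8 118.5] [ 461.  -263.6  110.6]
scene1 195 [85.4 89.3 91.7 94.1 96.3 98.7]
91.91835687498872 ((462.45556640625, -200.7755126953125), (119.5304946899414, 83.5561294555664), 89.70381164550781)
scene1 1 59 121.0 [110.4 115.6 118.1] [ 462.9 -135.1  109.6]
scene1 -1 55 126.6 [102.2 115.2 119.5] [ 461.9 -264.7  104.3]
```

```bash
python3 -m handwheel '[[[-0.4,-0.02,0],[0,0,0]],[[-0.8,-0.04,0],[0,0,0]],[[-1,-0.06,0],[0,0,0]],[[-1,-0.06,0],[0,0,0]]]'
python3 -m handwheel '[[[-0.25,0,0],[0,0,0]],[[-0.5,0,0],[0,0,0]],[[-0.51,0,0],[0,0,0]],[[-0.51,0,0],[0,0,0]],[[-0.51,0,0],[0,0,0]]]'
python3 - <<'E'
from h import *
s=get_state();print(s["force"],s["width"])
go(462.4,-199.5,160,-.3,s)
d=cam("top");save(d,"pics/t2.png");hsv=cv2.cvtColor(d["pixels"],cv2.COLOR_RGB2HSV)
e=cam("wrist");save(e,"pics/w3.png");C=cloud(e);hsv=cv2.cvtColor(e["pixels"],cv2.COLOR_RGB2HSV)
E
```

```text
clock: 5.7
ee_pos: [462.8, -147.9, 203.8]
tool_rot: [0.709, 0.705, -0.0, -0.0]
force: [0.8, 1.2, -2.3]
width: 15.5
grip_force: 59.0
clock: 6.32
ee_pos: [462.8, -197.4, 204.2]
tool_rot: [0.709, 0.706, 0.0, -0.0]
force: [1.0, -0.8, -1.9]
width: 15.4
grip_force: 59.0
[ 0.97068446 -0.75969634 -1.85852211] 15.38141034989115
shift [-0.021 -0.004  0.442] turn [-0.    -0.     0.001] ee [ 462.8 -197.4  204.2] t 6.33
```

View pics/w3.png

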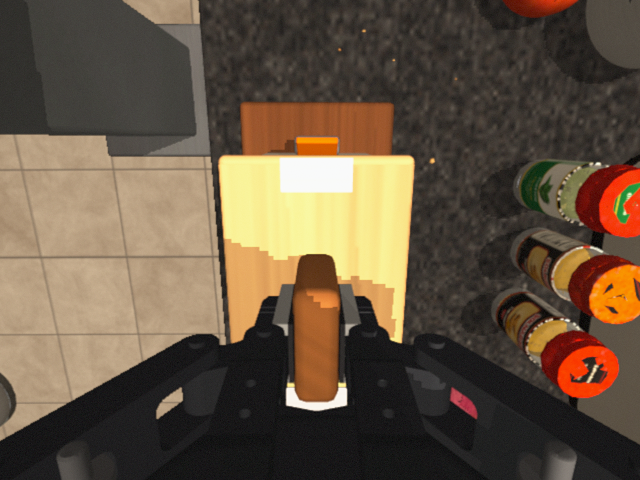

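Wrist view: the lid is above the tray. The orange hook shows at (317,145) centred on the lid's end label, with the tray's +y edge at row 103, columns 241–392. Next I compare lid and tray in this one camera.

```bash
python3 - <<'E'
from h import *
s=get_state();d=cam("wrist");p=d["pixels"];C=cloud(d);hsv=cv2.cvtColor(p,cv2.COLOR_RGB2HSV)
m=(C[...,2]<20)&(C[...,2]>0)&(hsv[...,0]<16)&(hsv[...,1]>100)&(hsv[...,2]>50)
m[:,:225]=0;m[:95]=0;m[150:]=0;m[:,400:]=0
m=cv2.morphologyEx(m.astype(np.uint8),cv2.MORPH_OPEN,np.ones((3,3)))>0
L=np.mean([plane(d,np.where(m[v])[0].min()-.5,v,10)[:2] for v in range(110,132,2)],0)
Rr=np.mean([plane(d,np.where(m[v])[0].max()+.5,v,10)[:2] for v in range(110,132,2)],0)
T=np.array([plane(d,u,np.where(m[:,u])[0].min()-.5,10)[:2] for u in range(250,385,5)]);f=np.polyfit(T[:,0],T[:,1],1)
print("tray x",L[0],Rr[0],(L[0]+Rr[0])/2,"edge y",T[:,1].mean(),"centre y",T[:,1].mean()-100,"yaw",np.degrees(np.arctan(f[0])))
o=(hsv[...,0]>5)&(hsv[...,0]<22)&(hsv[...,1]>190)&(hsv[...,2]>150);o[:125]=0;o[160:]=0;o[:,:280]=0;o[:,360:]=0
v,u=np.where(o);print("hook px",u.min(),u.max(),v.min(),v.max(),"xyz",np.median(C[o],0),C[o].max(0),"x@117",plane(d,u.mean(),v.mean(),117))
zt=s["ee_pos"][2]-25.1
q=(np.abs(C[...,2]-zt)<10)&(hsv[...,2]>120)
q=cv2.morphologyEx(q.astype(np.uint8),cv2.MORPH_OPEN,np.ones((5,5)))>0
e=np.array([plane(d,x,np.where(q[:,x])[0].min()-.5,zt)[:2] for x in range(235,400,5)])
l=np.mean([plane(d,np.where(q[r])[0].min()-.5,r,zt)[:2] for r in range(170,230,5)],0);r=np.mean([plane(d,np.where(q[r])[0].max()+.5,r,zt)[:2] for r in range(170,230,5)],0)
print("lid x",(l[0]+r[0])/2,r[0]-l[0],"centre y",e[:,1].mean()-63,"ee",s["ee_pos"])
E
```

```text
tray x 399.8528237072332 528.6071472240628 464.22998546564804 edge y -99.56734324865751 centre y -199.5673432486575 yaw -0.5579124074850499
hook px 296 344 137 154 xyz [ 464.09678189 -132.80765383  115.33704318] [ 487.56002927 -128.31943327  333.23396027] x@117 [ 463.89305624 -132.97036797  117.        ]
lid x 463.5580171670399 80.98226045787447 centre y -198.48820591351375 ee [ 462.74857493 -197.8893875   204.28658767]
```

```bash
python3 -m handwheel '[[[-0.014,0.003,0.2],[0,0,0]],[[-0.014,0.003,0.4],[0,0,0]],[[-0.014,0.003,0.5],[0,0,0]],[[-0.014,0.003,0.5],[0,0,0]]]'
python3 -m handwheel '[[[0,0,0.03],[0,0,0]],[[0,0,0.06],[0,0,0]],[[0,0,0.06],[0,0,0]]]'
python3 -m handwheel '[[[0,0,0.03],[0,0,0]],[[0,0,0.05],[0,0,0]],[[0,0,0.05],[0,0,0]]]'
```

```text
clock: 6.98
ee_pos: [462.7, -200.0, 154.1]
tool_rot: [0.709, 0.705, -0.0, -0.0]
force: [-0.6, 0.5, -1.5]
width: 15.6
grip_force: 58.9
clock: 7.35
ee_pos: [462.8, -200.1, 148.4]
tool_rot: [0.709, 0.705, 0.0, 0.0]
force: [0.1, 0.2, -2.4]
width: 15.6
grip_force: 58.9
clock: 7.72
ee_pos: [462.8, -200.1, 143.2]
tool_rot: [0.709, 0.705, -0.0, -0.0]
force: [-0.6, 0.7, -2.2]
width: 15.0
grip_force: 58.9
```

```bash
for i in 1 2; do :; done; python3 -m handwheel '[[[0,0,0.02],[0,0,0]],[[0,0,0.03],[0,0,0]],[[0,0,0.03],[0,0,0]]]'
python3 -m handwheel '[[[0,0,0.02],[0,0,0]],[[0,0,0.03],[0,0,0]],[[0,0,0.03],[0,0,0]]]'
python3 -m handwheel '[[[0,0,0.01],[0,0,0]],[[0,0,0.02],[0,0,0]],[[0,0,0.02],[0,0,0]]]'
```

```text
clock: 8.1
ee_pos: [462.8, -200.0, 140.3]
tool_rot: [0.709, 0.705, -0.0, -0.0]
force: [0.2, 1.7, -2.1]
width: 15.5
grip_force: 59.0
clock: 8.48
ee_pos: [462.9, -200.0, 137.3]
tool_rot: [0.709, 0.705, -0.0, -0.0]
force: [0.2, 3.1, -0.4]
width: 15.1
grip_force: 59.2
clock: 8.85
ee_pos: [462.9, -200.2, 135.3]
tool_rot: [0.709, 0.705, -0.0, 0.0]
force: [2.6, 3.6, 1.5]
width: 15.3
grip_force: 59.5
```

Contact began at TCP ≈138, with a +y push from hook b, so I shift slightly in +y.

```bash
python3 -m handwheel '[[[0.006,0,0],[0,0,0]],[[0.008,0,0.01],[0,0,0]],[[0.008,0,0.01],[0,0,0]]]'
python3 -m handwheel '[[[0,0,0.01],[0,0,0]],[[0,0,0.015],[0,0,0]],[[0,0,0.015],[0,0,0]]]'
python3 -c "
from h import *
print(get_state()['torque'])"
```

```text
clock: 9.22
ee_pos: [463.0, -199.5, 134.4]
tool_rot: [0.709, 0.705, 0.0, 0.0]
force: [-0.5, 1.5, 3.3]
width: 15.3
grip_force: 59.9
clock: 9.6
ee_pos: [463.1, -199.5, 133.1]
tool_rot: [0.709, 0.705, 0.0, 0.0]
force: [0.5, 1.0, 6.8]
width: 15.3
grip_force: 60.2
[ 0.16600907 -0.04196745 -0.04287748]
```

```bash
python3 -m handwheel '[[[0,0,0.01],[0,0,0]],[[0,0,0.015],[0,0,0]],[[0,0,0.015],[0,0,0]]]'
python3 -m handwheel '[[[0,0,0.01],[0,0,0]],[[0,0,0.01],[0,0,0]]]'
python3 -m handwheel '[[[0,0,0.01],[0,0,0]],[[0,0,0.01],[0,0,0]]]'
python3 -c "
from h import *
print(get_state()['torque'])"
```

```text
clock: 9.98
ee_pos: [462.9, -199.4, 131.3]
tool_rot: [0.709, 0.705, -0.0, 0.0]
force: [1.2, 1.8, 2.7]
width: 15.3
grip_force: 59.6
clock: 10.22
ee_pos: [462.7, -199.3, 130.1]
tool_rot: [0.709, 0.705, -0.0, -0.0]
force: [0.5, 1.0, -1.3]
width: 15.1
grip_force: 59.2
clock: 10.48
ee_pos: [462.7, -199.3, 129.2]
tool_rot: [0.709, 0.705, -0.0, -0.0]
force: [1.2, 0.5, -0.7]
width: 15.2
grip_force: 59.2
[ 0.23453189 -0.20479642 -0.03928514]
```

```bash
python3 -m handwheel '[[[0,0,0.01],[0,0,0]],[[0,0,0.01],[0,0,0]]]'
python3 -m handwheel '[[[0,0,0.01],[0,0,0]],[[0,0,0.01],[0,0,0]]]'
python3 -m handwheel '[[[0,0,0.01],[0,0,0]],[[0,0,0.01],[0,0,0]]]'
python3 - <<'E'
from h import *
print(get_state()['torque'])
d=cam("wrist");save(d,"pics/w4.png");e=cam("scene")
a=cv2.resize(d["pixels"][90:300,200:440],(480,420));b=cv2.resize(e["pixels"][290:375,320:410],(320,302),interpolation=cv2.INTER_CUBIC)
b=np.vstack([b,np.zeros((118,320,3),np.uint8)]);cv2.imwrite("pics/m4.png",np.hstack([a,b])[...,::-1])
E
```

```text
clock: 10.72
ee_pos: [462.8, -199.3, 128.2]
tool_rot: [0.709, 0.705, -0.0, -0.0]
force: [1.2, 1.6, -1.4]
width: 15.0
grip_force: 59.0
clock: 10.98
ee_pos: [462.7, -199.3, 127.1]
tool_rot: [0.709, 0.705, -0.0, -0.0]
force: [0.8, 1.8, -5.7]
width: 15.4
grip_force: 58.6
clock: 11.22
ee_pos: [462.7, -199.3, 126.1]
tool_rot: [0.709, 0.705, -0.0, -0.0]
force: [0.3, 0.2, -6.2]
width: 14.9
grip_force: 58.4
[ 0.23605916 -0.17754372 -0.01081227]
```

View pics/m4.png

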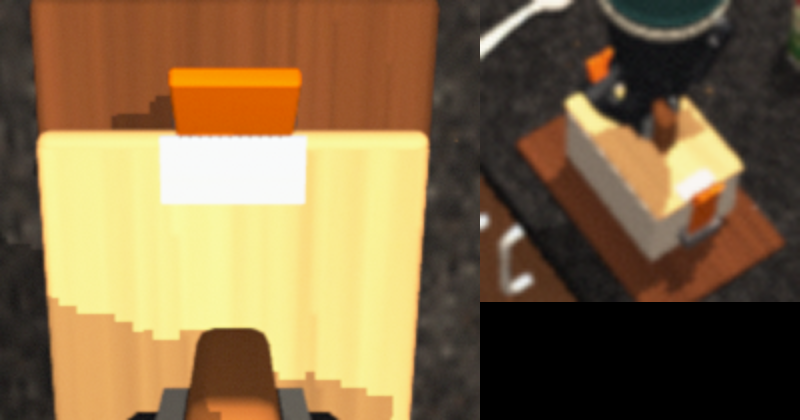

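The crop shows hook a's orange slope ending flush with the lid's end, its nose not over the plate at (235,135), so it has probably not clicked yet. I measure heights next.

```bash
python3 - <<'E'
from h import *
s=get_state();d=cam("wrist");C=cloud(d)
print(s["ee_pos"],s["force"])
for v in range(120,200,3):
    print(v,d["pixels"][v,317],C[v,310:325].mean(0).round(1))
E
```

```text
[ 462.6892533  -199.29646712  126.18513457] [ 1.19774518  1.23474268 -7.11842172]
120 [153  86  42] [ 464.4 -120.    26.6]
123 [174  90  39] [ 464.2 -121.1   10.7]
126 [251 148   0] [ 463.9 -126.2  117. ]
129 [250 154   0] [ 463.9 -127.2  118. ]
132 [250 152   0] [ 463.9 -128.3  118.1]
135 [219  92   0] [ 463.9 -129.3  116.6]
138 [219  96   0] [ 463.9 -130.3  115.3]
141 [217  92   0] [ 463.9 -131.4  123.2]
144 [217  93   0] [ 463.9 -132.5  111.9]
147 [216  91   0] [ 463.9 -133.7  110.1]
150 [214  92   0] [ 463.9 -134.9  108.1]
153 [213  94   0] [ 463.9 -136.1  106.3]
156 [226 105   0] [ 463.9 -137.3  104.1]
159 [249 252 254] [ 463.9 -138.6  101.6]
162 [249 250 250] [ 463.9 -139.8  101.7]
165 [249 250 249] [ 463.9 -141.1  101.5]
168 [249 250 249] [ 463.9 -142.3  101.4]
171 [249 250 250] [ 463.9 -143.5  101.4]
174 [249 250 250] [ 463.9 -144.7  101.3]
177 [249 249 249] [ 463.8 -144.9  112.1]
180 [249 250 248] [ 463.9 -147.2  102. ]
183 [249 250 249] [ 463.9 -148.4  101.7]
186 [249 250 249] [ 463.9 -149.7  101.5]
189 [249 250 248] [ 463.8 -150.9  101.9]
192 [249 240 177] [ 463.8 -152.2  101.2]
195 [250 237 145] [ 463.8 -153.5  101.2]
198 [250 237 147] [ 463.8 -154.8  101.3]
```

```bash
python3 -m handwheel '[[[0,0,0.01],[0,0,0]],[[0,0,0.01],[0,0,0]]]'
python3 -m handwheel '[[[0,0,0.01],[0,0,0]],[[0,0,0.01],[0,0,0]]]'
python3 - <<'E'
from h import *
s=get_state();d=cam("wrist");C=cloud(d)
print(s["ee_pos"],s["force"],s["torque"])
for v in range(126,190,6):
    print(v,d["pixels"][v,317],np.median(C[v,305:330],0).round(1))
E
```

```text
clock: 11.62
ee_pos: [462.7, -199.3, 125.2]
tool_rot: [0.709, 0.705, -0.0, -0.0]
force: [-0.3, 0.4, -7.5]
width: 15.5
grip_force: 58.5
clock: 11.88
ee_pos: [463.0, -199.5, 124.6]
tool_rot: [0.709, 0.705, 0.0, 0.0]
force: [-1.3, 1.6, 2.5]
width: 15.4
grip_force: 59.8
[ 463.0334687  -199.54863373  124.56956156] [-1.26226063  1.56561977  2.53566263] [0.19930486 0.27720694 0.00280288]
126 [155  85  43] [ 464.7 -123.3   10. ]
132 [252 143   0] [ 464.3 -128.5  117.1]
138 [251 162   0] [ 464.3 -130.6  118.4]
144 [211  90   0] [ 464.3 -132.7  116. ]
150 [209  90   0] [ 464.3 -134.9  111.8]
156 [206  86   0] [ 464.3 -137.3  107.9]
162 [204 117  71] [ 464.3 -140.   102.3]
168 [249 250 250] [ 464.3 -142.5  100.1]
174 [249 250 250] [ 464.3 -145.   100. ]
180 [250 250 249] [ 464.2 -147.4  100.1]
186 [250 250 250] [ 464.2 -149.9  100.4]
```

Hook a has swung inward over the lid and the force is about 4.4 N above free, which matches the seal force at home. Now to check hook b.

```bash
python3 -m handwheel '[[[0,0,0.005],[0,0,0]],[[0,0,0.005],[0,0,0]],[[0,0,0.005],[0,0,0]]]'
python3 - <<'E'
from h import *
s=get_state();print(s["force"],s["ee_pos"])
e=cam("scene");t=cam("top");f=lambda im:cv2.resize(im,(390,400),interpolation=cv2.INTER_CUBIC)
cv2.imwrite("pics/m5.png",np.hstack([f(e["pixels"][300:365,335:398]),f(t["pixels"][240:295,395:460])])[...,::-1])
z=np.load("scene1.npz")
for n,d in(("now",e),("before",{k:z[k] for k in z})):
    C=cloud(d);hsv=cv2.cvtColor(d["pixels"],cv2.COLOR_RGB2HSV)
    o=(hsv[...,0]>5)&(hsv[...,0]<22)&(hsv[...,1]>190)&(hsv[...,2]>120);o[:325]=0;o[365:]=0;o[:,:365]=0;o[:,395:]=0
    v,u=np.where(o);print(n,o.sum(),u.mean(),v.mean(),u.min(),v.min(),np.median(C[o],0).round(1))
E
```

```text
clock: 12.3
ee_pos: [463.0, -199.5, 124.0]
tool_rot: [0.709, 0.705, 0.0, 0.0]
force: [0.3, -0.5, 3.6]
width: 15.3
grip_force: 59.8
[ 0.26935666 -0.51786484  3.58599752] [ 463.02923102 -199.53337377  123.97574861]
now 58 382.17241379310343 347.4310344827586 379 341 [ 460.9 -267.5   91. ]
before 69 381.9855072463768 346.463768115942 379 340 [ 460.9 -267.4   94.4]
```

View pics/m5.png

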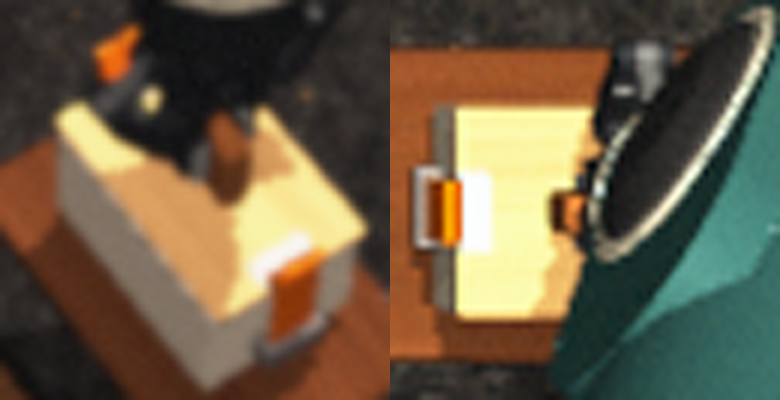

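Both hooks overlap the lid's ends: hook b at (290,265) left and hook a at (450,210) right. The lid is level and the force fits the seal alone, so I release, rise and check.

```bash
python3 -m handwheel '[[[0,0,0],[0,0,0]],[[0,0,0],[0,0,0]],[[0,0,0],[0,0,0]],[[0,0,0],[0,0,0]]]' 0.55
python3 -m handwheel '[[[0,0,-0.2],[0,0,0]],[[0,0,-0.5],[0,0,0]],[[0,0,-0.8],[0,0,0]],[[0,0,-1],[0,0,0]],[[0,0,-1],[0,0,0]]]'
python3 -m handwheel '[[[0.4,0,-0.3],[0,0,0]],[[0.8,0,-0.3],[0,0,0]],[[1,0,-0.3],[0,0,0]],[[1,0,-0.3],[0,0,0]],[[1,0,-0.3],[0,0,0]]]'
python3 - <<'E'
from h import *
s=get_state();print(s["force"],s["ee_pos"])
d=cam("wrist");save(d,"pics/w6.png");C=cloud(d);hsv=cv2.cvtColor(d["pixels"],cv2.COLOR_RGB2HSV)
q=(np.abs(C[...,2]-100)<12)&(hsv[...,2]>150)&(np.abs(C[...,0]-463)<38)&(np.abs(C[...,1]+200)<58)&((np.abs(C[...,0]-463)>15))
P=C[q];print(q.sum(),np.linalg.lstsq(np.c_[P[:,:2]-[463,-200],np.ones(len(P))],P[:,2],rcond=None)[0])
E
```

```text
clock: 12.9
ee_pos: [462.8, -199.3, 123.8]
tool_rot: [0.709, 0.705, -0.0, -0.0]
force: [1.1, 0.9, -0.9]
width: 38.5
grip_force: 0.0
clock: 13.52
ee_pos: [463.4, -199.4, 224.9]
tool_rot: [0.709, 0.705, 0.001, 0.001]
force: [-0.4, 1.0, -1.0]
width: 38.3
grip_force: 0.0
clock: 14.15
ee_pos: [463.2, -100.0, 253.4]
tool_rot: [0.709, 0.705, -0.0, -0.0]
force: [0.1, -0.4, -0.8]
width: 38.5
grip_force: 0.0
[ 0.14753119 -0.39187216 -0.83668258] [463.22784241 -99.99880199 253.39560903]
6299 [1.16507730e-03 4.07831402e-04 9.97991219e+01]
```

View pics/w6.png

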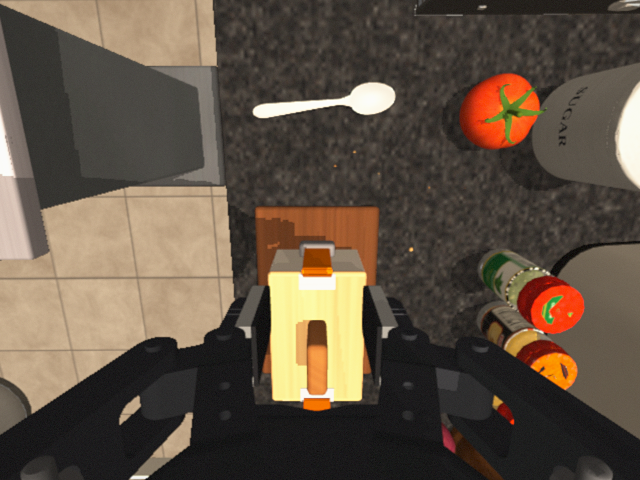

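The lid is level (slope under 0.0015) at z 99.8. Both hooks overlap the labels at (317,265) and (317,402), and the spoon and tomato are undisturbed.

```bash
python3 -c "
from cell import *
print(job_done())"
```

```text
the job is handed in; nothing more can be done
None
```

The garlic keeper is closed: the lid sits level with both orange hooks seen over its ends. The highest force I read was about 9 N, the gripper is clear of it, and I handed the job in at about 14 s. No verdict was shown.

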